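# Change over the tube warmers

### The arm

A 6-joint arm with a two-finger parallel gripper is mounted at the origin on the work surface. World frame = base frame: x ahead of the robot, y to its left, z up, the work surface at z = 0. Lengths are in m, angles in degrees, forces in N, time in s.
With the tool pointing down it reaches from about 0.325 to 0.85 m from the base axis. Payload 15.5 kg.
Tool frame: the origin (TCP) lies midway between the tips of the shut fingers; the grasp point (between the pads) lies 19 mm behind it; z points along the fingers, y is the line along which they close (so a half turn about z gives the same grasp; the last joint's range is limited). The gripper opens to 91 mm and grips with 3 to 60 N. Pads are 32 mm wide; open, the fingers measure 118 mm over their backs; the gripper's body (76 mm by 178 mm) begins 60 mm behind the grasp point.
Start: joints at [-77.779, 28.281, 77.091, -0, 74.628, -5.472], TCP at [0.19, -0.595, 0.214] pointing down, gripper open.
Joint ranges: [-166.48, 166.48], [-47.26, 123.95], [12.59, 153.08], [-70.14, 250.14], [6.76, 159.57], [-176.63, 176.63]. Speed limits (degrees/s): [108.29, 108.29, 147.25, 172.46, 172.46, 172.46].

### API

Orientations are given as a 3x3 rotation matrix whose columns are the frame's x, y, z axes.
In Python, from bench import ctrl gives the robot as it stands. The module is installed in compiled form; this text tells all that it offers. Calls block until the motion is done:
- ctrl.goto(position, orientation): joint-space move of the TCP to a pose.
- ctrl.move_l(position, vel=0.15, ori=None, contact_N=None): straight line of the TCP; ori=None keeps the orientation; vel is the mean speed in m/s. With contact_N (N) it stops when the force on the tool has changed by that much, and returns True; else False.
- ctrl.movej(angles): joint-space move.
- ctrl.command_gripper(opening): opening from 0.0 (shut) to 1.0 (fully open); the grip force is fixed at half the most; returns when the fingers have stopped.
- ctrl.sleep(seconds).
- ctrl.ik(position, orientation): joint angles nearest the present ones, or None.
- ctrl.read_camera(name): name is "side" or "top" or "wrist"; returns the picture (384x512x3 uint8, blue, green, red); there is no depth.
- ctrl.camera_params(name): a dict with "fx", "fy", "cx", "cy" (pixels), "D" ([k1, k2, p1, p2, k3] as OpenCV has them; the pictures are not rectified), "pose" (4x4, takes a point from camera to world coordinates); the wrist camera has in their place "T_tool_cam" (4x4, takes a point from camera to tool coordinates, whose origin is the TCP and whose axes are the flange's). Camera axes: x right, y up, looking along -z (the intrinsics and any distortion apply to the point x, -y, -z); pixel columns grow to the right and rows downward; lengths in m; the calibration is good to about 2 mm. A picture is of the moment at which its call begins: read the wrist's pose just before it. camera_params takes no time and is no camera call.
A pose or a line that the arm cannot do raises ctrl.MotionError and nothing moves.
- ctrl.sign_off(): hands the job in; it is judged then, once.
Readings, each from a call of its own:
- ctrl.current_t(): time.
- ctrl.current_q(): joint angles.
- ctrl.current_dq(): joint speeds.
- ctrl.current_effort(): joint torques, N m.
- ctrl.current_tool_pos(): TCP position.
- ctrl.current_eef_rot(): TCP orientation.
- ctrl.current_contact_force(): force on the tool from outside, world axes, zero at the start.
- ctrl.current_wrist_torque(): the same for the moment, N m.
- ctrl.current_grip_width(): opening from 0.0 (shut) to 1.0 (fully open).
- ctrl.current_grasp_force(): force on a finger pad.
Only numpy, scipy, OpenCV 4.12 (cv2) and the standard library are available. Lean on these libraries where they do the work, as an engineer would, in place of code of your own. Each camera call takes 0.05 s, during which the arm holds its last target. There are 200 camera calls.

### The job

Change over the tube warmers on the lab bench, whose coloured round lids have push-push latches (one full press locks a raised lid, the next releases it). The blue lid is up: press it fully down and let go so that it stays locked down. The orange lid is locked down: press it fully and let go so that it springs up and stays raised. Do not press the green lid.

Things in the scene. Friction and masses are not known exactly. Their poses are not given: they have to be found in the camera images.
- blue_top (a point): Centre of the flat top of the blue lid, raised at the start. Lid: disc 52 mm across, 8 mm thick, on a 38 mm white sleeve, centred on a fixed white box warmer 90 x 90 x 70 mm high on the table; it slides only up and down. Its top is 109 mm above the table when raised, about 90 to 92 mm when locked, 79 mm at the end stop. A spring pushes up with 3 N (raised) to 7 N (stop).
- orange_top (a point): The same point of the orange lid of a second, equal warmer, locked at the start (top at about 91 mm). Latch of all three lids: pushing the top to 82 mm or lower (best 79 to 80, held 0.2 s) and letting go toggles it: a raised lid then comes up only to about 91 mm and stays locked; a locked lid springs up to 109 mm within 0.5 s. A push that stays above 87 mm toggles nothing.
- green_top (a point): The same point of the green lid of a third, equal warmer, raised at the start and to be left alone; sizes, heights and latch as for the other two.

How it is judged:
By the outcome, as a careful person would: the job done as asked, in the order asked, and still so for the second after the job is handed in, with the robot touching nothing.
It also fails if it takes over 38 s, if anything falls off the work surface, if the arm or the gripper's body presses on something with over 40 N, if the wrist force passes 120 N, or if a joint passes its speed limit or range.

## Working session

There is one attempt and no reset: what is moved stays moved. The work goes in short steps, each a Python script; the robot and the scene stay as the last script left them, time stands still between calls to the robot, and variables do not carry over. Pictures are saved under pics/ and viewed, at most 10 in all, crops included, and the job is handed in when it is done.

```bash
mkdir -p pics; python3 - <<'E'
from bench import ctrl
import cv2, numpy as np
a=ctrl.read_camera("top"); b=ctrl.read_camera("side")
cv2.imwrite("pics/top0.png",a); cv2.imwrite("pics/side0.png",b)
np.set_printoptions(precision=4,suppress=True)
for n in("top","side","wrist"): print(n,ctrl.camera_params(n))
print(ctrl.current_t(),ctrl.current_eef_rot(),ctrl.current_grip_width())
E
```

```text
top {'fx': 349.7640820225481, 'fy': 349.7640820225481, 'cx': 251.49721534702908, 'cy': 186.12072562366484, 'D': array([-0.0237,  0.    ,  0.    ,  0.    ,  0.    ]), 'pose': array([[ 0.0124,  0.9948, -0.1014,  0.4452],
       [-0.9999,  0.0117, -0.0073,  0.0013],
       [-0.0061,  0.1015,  0.9948,  0.9207],
       [ 0.    ,  0.    ,  0.    ,  1.    ]])}
side {'fx': 456.95313588115795, 'fy': 456.95313588115795, 'cx': 263.32501386244104, 'cy': 195.61647411197646, 'D': array([0.0288, 0.    , 0.    , 0.    , 0.    ]), 'pose': array([[-0.9029,  0.2058, -0.3773,  0.1519],
       [-0.4292, -0.4775,  0.7667,  0.8295],
       [-0.0224,  0.8542,  0.5195,  0.7095],
       [ 0.    ,  0.    ,  0.    ,  1.    ]])}
wrist {'fx': 288.80951923271954, 'fy': 288.80951923271954, 'cx': 253.5219215390639, 'cy': 188.17452599522235, 'D': array([-0.0679,  0.    ,  0.    ,  0.    ,  0.    ]), 'T_tool_cam': array([[-0.0002,  0.9673,  0.2535,  0.0712],
       [ 1.    ,  0.0002, -0.    ,  0.0012],
       [-0.0001,  0.2535, -0.9673, -0.1711],
       [ 0.    ,  0.    ,  0.    ,  1.    ]])}
0.1 [[ 0.9527  0.3039 -0.0002]
 [ 0.3039 -0.9527  0.001 ]
 [ 0.0001 -0.001  -1.    ]] 0.9992973738950872
```

View pics/top0.png

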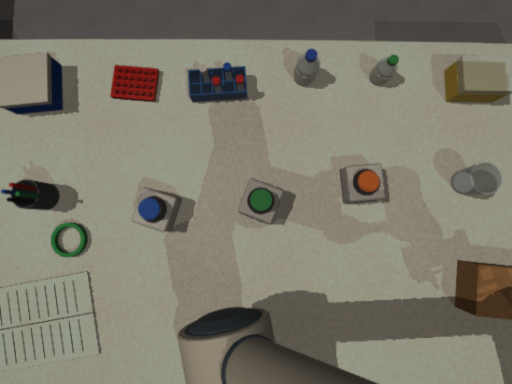

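View pics/side0.png

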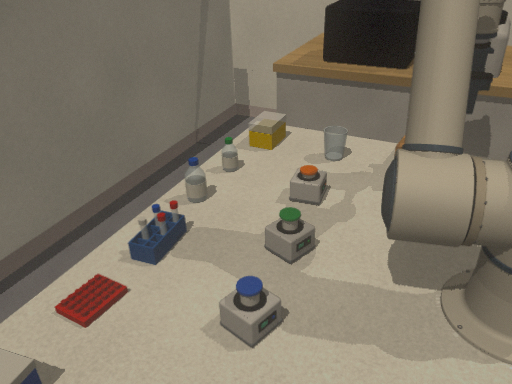

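The top view shows the blue lid at about (152,209), green at (261,200) and orange at (369,181). In the side view they are at (249,288), (290,215) and (308,172). Blue and green are raised and orange is low. Next I'll measure the positions from both views.

```bash
cat > h.py <<'E'
from bench import ctrl
import cv2, numpy as np
np.set_printoptions(precision=4,suppress=True)
HUE={"blue":(108,125),"orange":(3,16),"green":(50,85)}
NEAR={"top":{"blue":(152,209),"green":(261,200),"orange":(369,181)},"side":{"blue":(249,288),"green":(290,215),"orange":(308,172)}}
def ray(cam,uv):
    p=ctrl.camera_params(cam); K=np.array([[p["fx"],0,p["cx"]],[0,p["fy"],p["cy"]],[0,0,1]])
    x,y=cv2.undistortPoints(np.array([[uv]],float),K,p["D"])[0,0]
    return p["pose"][:3,3],p["pose"][:3,:3]@np.array([x,-y,-1.])
def onplane(cam,uv,z):
    o,d=ray(cam,uv); return o+d*(z-o[2])/d[2]
def blob(cam,img,c):
    """contour of the lid's bright flat top (brightest part of the colour blob) and of the entire lid"""
    hsv=cv2.cvtColor(img,cv2.COLOR_BGR2HSV); lo,hi=HUE[c]
    m=cv2.inRange(hsv,(lo,110,40),(hi,255,255)); w=np.zeros_like(m); cv2.circle(w,NEAR[cam][c],25,255,-1); m&=w
    v=hsv[...,2]; t=np.median(v[m>0]); 
    top=m&((v>0.85*np.percentile(v[m>0],70)).astype(np.uint8)*255)
    f=lambda k:max(cv2.findContours(k,cv2.RETR_EXTERNAL,cv2.CHAIN_APPROX_NONE)[0],key=cv2.contourArea)
    return f(top),f(m)
E
python3 - <<'E'
from h import *
for cam in("top","side"):
    img=cv2.imread(f"pics/{cam}0.png"); vis=img.copy()
    for c in HUE:
        t,a=blob(cam,img,c); z=.091 if c=="orange" else .109
        for k,n in((t,"face"),(a,"all")):
            P=np.array([onplane(cam,p[0],z)[:2] for p in k]); (cc,r)=cv2.minEnclosingCircle((P*1000).astype(np.float32))
            e=cv2.fitEllipse(k); print(cam,c,n,"ell",np.array(e[0]),np.array(e[1]),"ctr",onplane(cam,e[0],z),"circ",np.array(cc),r)
        cv2.drawContours(vis,[t],-1,(255,255,255),1)
    s=vis[140:250,110:410] if cam=="top" else vis[150:320,200:350]
    cv2.imwrite(f"pics/{cam}0v.png",cv2.resize(s,None,fx=2.6 if cam=="top" else 3.5,fy=2.6 if cam=="top" else 3.5,interpolation=0))
for c in HUE:
    z=0
    A=[];B=[]
    for cam in("top","side"):
        o,d=ray(cam,cv2.fitEllipse(blob(cam,cv2.imread(f"pics/{cam}0.png"),c)[0])[0]); d/=np.linalg.norm(d); M=np.eye(3)-np.outer(d,d); A.append(M);B.append(M@o)
    print(c,"triang",np.linalg.solve(sum(A),sum(B)))
E
```

```text
top blue face ell [148.4023 208.4486] [19.3194 19.8493] ctr [0.4729 0.2465 0.109 ] circ [472.6883 246.6763] 23.865314483642578
top blue all ell [149.0301 208.4518] [20.2428 21.4614] ctr [0.473  0.2451 0.109 ] circ [473.0822 244.5204] 25.551082611083984
top orange face ell [368.5411 180.6333] [18.6764 19.8499] ctr [ 0.5463 -0.2721  0.091 ] circ [ 546.6474 -272.0229] 24.677412033081055
top orange all ell [367.908  180.9662] [21.3459 22.5864] ctr [ 0.5455 -0.2705  0.091 ] circ [ 545.5556 -270.3513] 27.363746643066406
top green face ell [260.6317 199.4231] [19.6871 20.4592] ctr [ 0.4972 -0.0143  0.109 ] circ [497.1575 -14.0631] 24.56290054321289
top green all ell [260.5741 199.4615] [20.937 21.026] ctr [ 0.4971 -0.0142  0.109 ] circ [497.175  -14.2186] 25.277009963989258
side blue face ell [248.7047 284.9568] [16.4709 24.9275] ctr [0.4725 0.2517 0.109 ] circ [472.4883 251.1825] 24.577722549438477
side blue all ell [248.6993 285.5037] [17.7844 24.814 ] ctr [0.4718 0.2531 0.109 ] circ [472.0345 253.2297] 26.281003952026367
side orange face ell [308.2078 168.7241] [ 7.8394 16.3083] ctr [ 0.5465 -0.2684  0.091 ] circ [ 546.17   -268.4249] 25.974210739135742
side orange all ell [308.2802 169.7343] [ 9.9014 17.36  ] ctr [ 0.5442 -0.2628  0.091 ] circ [ 543.8437 -262.9204] 31.434223175048828
side green face ell [289.3771 213.5511] [10.5395 19.438 ] ctr [ 0.4962 -0.0073  0.109 ] circ [496.6482  -6.769 ] 24.7149715423584
side green all ell [289.3748 213.656 ] [10.8767 19.2076] ctr [ 0.496  -0.0069  0.109 ] circ [496.4137  -5.6405] 25.775230407714844
blue triang [0.4737 0.248  0.1053]
orange triang [ 0.5472 -0.2726  0.0888]
green triang [ 0.4982 -0.0141  0.1042]
```

```bash
cat >> h.py <<'E'
R=np.diag([1.,-1.,-1.])
def wrist_lid(c,z,name=None):
    """centre of lid c from the wrist camera, cast onto plane z"""
    p0,r0=np.array(ctrl.current_tool_pos()),np.array(ctrl.current_eef_rot()); img=ctrl.read_camera("wrist"); p=ctrl.camera_params("wrist")
    if name: cv2.imwrite(name,img)
    hsv=cv2.cvtColor(img,cv2.COLOR_BGR2HSV); lo,hi=HUE[c]; m=cv2.inRange(hsv,(lo,110,40),(hi,255,255))
    k=max(cv2.findContours(m,cv2.RETR_EXTERNAL,cv2.CHAIN_APPROX_NONE)[0],key=cv2.contourArea)
    K=np.array([[p["fx"],0,p["cx"]],[0,p["fy"],p["cy"]],[0,0,1]]); n=cv2.undistortPoints(k.astype(float),K,p["D"])[:,0]
    T=np.eye(4);T[:3,:3]=r0;T[:3,3]=p0;T=T@p["T_tool_cam"]
    d=np.c_[n[:,0],-n[:,1],-np.ones(len(n))]@T[:3,:3].T; P=T[:3,3]+d*((z-T[2,3])/d[:,2])[:,None]
    e=cv2.fitEllipse((P[:,:2]*1000).astype(np.float32)); print(c,"px",k[:,0].mean(0),"centre mm",np.array(e[0]),"diam",np.array(e[1])); return np.array(e[0])/1000
E
python3 - <<'E'
from h import *
print(ctrl.ik([.473,.2475,.23],R),ctrl.ik([.546,-.272,.23],R))
ctrl.goto([.473,.2475,.23],R)
print(ctrl.current_t(),ctrl.current_tool_pos())
wrist_lid("blue",.109,"pics/w1.png"); print(ctrl.current_contact_force())
E
```

```text
[ 21.211   19.9962  88.6758  -0.      71.328  111.211 ] [-32.0881  26.2298  78.0855  -0.      75.6847  57.9119]
3.2167 [0.4733 0.247  0.23  ]
blue px [252.1679 182.0219] centre mm [474.292  247.3461] diam [50.1379 50.7963]
[0.2026 0.3423 0.6059]
```

View pics/w1.png

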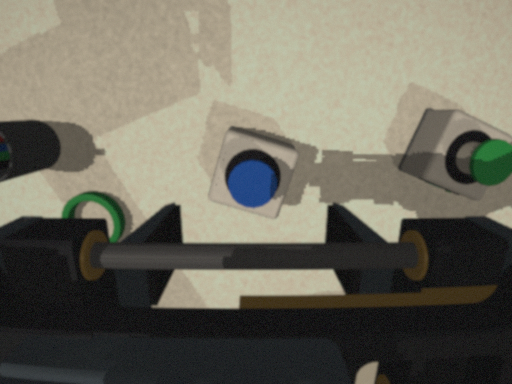

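The wrist view shows the blue lid unobstructed at (252,182). Its centre is at (0.474, 0.247) with a diameter of about 50 mm, which agrees with the top view. I'll press it now.

```bash
cat >> h.py <<'E'
def press(x,y,ztop):
    ctrl.move_l([x,y,ztop+.012],vel=.15)
    f0=np.array(ctrl.current_contact_force())
    hit=ctrl.move_l([x,y,.0785],vel=.03,contact_N=14)
    ctrl.sleep(.3)
    print("hit",hit,"tcp",np.array(ctrl.current_tool_pos()),"dF",np.array(ctrl.current_contact_force())-f0)
    ctrl.move_l([x,y,.13],vel=.1); ctrl.move_l([x,y,.23],vel=.2)
E
python3 - <<'E'
from h import *
ctrl.command_gripper(0.); print(ctrl.current_grip_width())
press(.474,.247,.109); ctrl.sleep(.2)
wrist_lid("blue",.091,"pics/w2.png"); print(ctrl.current_t())
cv2.imwrite("pics/side2.png",ctrl.read_camera("side"))
E
```

```text
0.0033436594451219186
hit True tcp [0.4741 0.2471 0.0792] dF [-1.4399 -0.5989 10.6073]
blue px [251.7744 179.218 ] centre mm [473.3271 247.3038] diam [51.3812 52.5413]
8.6917
```

View pics/side2.png

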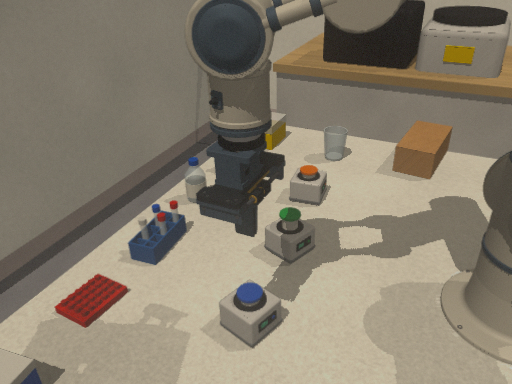

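The blue lid now sits low in the side view at (249,296), so it is locked. Contact came at z = 79.2 mm, against the stop. Orange is next.

```bash
python3 - <<'E'
from h import *
ctrl.goto([.546,-.272,.23],R)
c=wrist_lid("orange",.091,"pics/w3.png")
if np.linalg.norm(c-[.546,-.272])<.006:
    press(*((c+[.546,-.272])/2),.091); ctrl.sleep(.5)
    wrist_lid("orange",.109,"pics/w4.png")
print(ctrl.current_t())
s,t=ctrl.read_camera("side"),ctrl.read_camera("top"); cv2.imwrite("pics/both4.png",np.hstack([s[140:340,180:380],t[130:330,110:410]]))
E
```

```text
orange px [253.0299 179.597 ] centre mm [ 545.6868 -271.6549] diam [52.9633 53.4488]
hit True tcp [ 0.5461 -0.272   0.0793] dF [-0.8442  0.6883  9.7157]
orange px [252.4444 182.2083] centre mm [ 546.7728 -271.7214] diam [51.2341 52.367 ]
14.6333
```

View pics/both4.png

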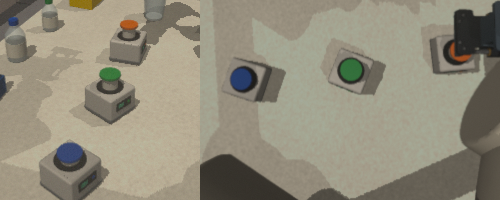

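The left half of the picture (side view) shows orange raised with its sleeve visible at about (129,28), green still raised at (110,78), and blue locked low at (70,154). The gripper is clear of everything.

```bash
python3 -c "
from bench import ctrl
print(ctrl.sign_off(), ctrl.current_t())"
```

```text
the job is handed in; nothing more can be done
the job is handed in; nothing more can be done
```

The job is handed in: the blue lid is locked down, the orange lid has sprung up and stayed raised, and the green lid was not pressed; the last clock reading was 14.6 s of the 38 s limit.

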